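Load the pressure balance with its carrier and masses

TASK

Load the pressure balance (the small grey box with the upright steel post): first set the aluminium weight carrier down over the post until its flange sits on the steel collar, then stack the large steel ring mass on the carrier's flange, the brass ring mass on top of that, and last the small dark trim disc on the carrier's pin. Everything must end up level and fully seated, and the pressure gauge, the setting ring and the oil bottle must stay where they are.

Things in the scene. Friction and masses are not known exactly. Their poses are not given: they have to be found in the camera images.
- post_top (a point): Top centre of the pressure balance's fixed upright post, 88 mm above the worktop. Grey box 116 mm square, lid at 34 mm, fixed, left of the 0.26 m tall tester mid-bench; valve knob and port stick out 18 mm, low on one side. Post: bright steel, 15 mm diameter, tapered tip (11 mm at the top), rising 46 mm from a round steel collar 44 mm wide whose top is 42 mm above the worktop. z up.
- carrier_mid (a point): Aluminium weight carrier, upright, 62 mm tall, 0.13 kg; point on its axis, 31 mm above its underside. Flange 60 mm wide, 8 mm thick at the bottom; sleeve 28 mm diameter from 8 to 54 mm (grip here); on top a tapered pin 9 mm wide, 8 mm high. Bore from below 20 mm wide, 48 mm deep, goes over the post. Seated on the collar, the point is 15 mm below post_top. z is its axis, up.
- steel_mass_mid (a point): Large bright steel ring mass lying flat: 66 mm outside diameter, 34 mm hole, 22 mm high, about 0.44 kg; point at the centre of the hole, half-way up. Fits over the carrier's sleeve with 3 mm play all round; on the flange, the point is 12 mm below carrier_mid. It starts, like the other masses and the carrier, on a blue-grey mat 3 mm thick, on the right. z is its axis.
- brass_mass_mid (a point): Yellow brass ring mass lying flat: 56 mm outside diameter, 34 mm hole, 18 mm high, about 0.24 kg; point at the centre of the hole, half-way up. Fits over the carrier's sleeve with 3 mm play all round; on top of the steel ring, the point is 8 mm above carrier_mid. Starts on the mat. z is its axis.
- trim_mass_mid (a point): Small dark steel trim disc lying flat: 40 mm outside diameter, 14 mm hole, 12 mm high, about 0.10 kg; point at the centre of the hole, half-way up. Its hole goes over the carrier's 9 mm pin; it rests on the sleeve's top, the point then 29 mm above carrier_mid. Too small to pass over the sleeve. Starts on the mat. z is its axis.
- gauge: Bystander: pressure gauge lying on its back near the balance, black case 75 mm in diameter and 40 mm high, white dial, brass stem, 109 mm long overall; origin near the middle of its length, at its underside. Loose; leave it alone.
- ring_gauge: Bystander: plain steel setting ring, 54 mm in diameter, 18 mm high, with a small 18 mm hole, lying on the worktop beyond the mat; origin at the centre of its underside. Not one of the masses; loose, leave it alone.
- oil_bottle: Bystander: white dropper bottle with a red cap, 46 mm in diameter, 119 mm tall, standing beyond the balance; origin at the centre of its underside. Loose; leave it alone.
Not all that is in view belongs to the job. Several things look just like the part that bears trim_mass_mid: the one meant starts farthest to the robot's left. Of the things shaped like the part that bears carrier_mid, the aluminium one is meant.

How it is judged (in metres and radians):
On the way, in this order (a step that is already met when the one before it is completed fails the run):
1. the carrier sits over the post with its flange on the collar, let go, before any mass is on it (horizontal distance between carrier_mid and post_top below 0.006 m and z of carrier_mid in the frame of post_top between -0.018 and -0.012 m and angle between carrier_mid's own z axis and vertical below 0.06 rad and contact force between the fingers and carrier below 0.3 N), for 0.2 s.
2. then the steel ring lies on the seated carrier's flange (horizontal distance between carrier_mid and post_top below 0.006 m and z of carrier_mid in the frame of post_top between -0.018 and -0.012 m and angle between each of carrier_mid, steel_mass_mid's own z axis and vertical below 0.06 rad and horizontal distance between steel_mass_mid and carrier_mid below 0.006 m and z of steel_mass_mid in the frame of carrier_mid between -0.015 and -0.009 m and contact force between the fingers and steel_mass below 0.3 N), for 0.2 s.
3. then the brass ring lies on the steel ring (horizontal distance between carrier_mid and post_top below 0.006 m and z of carrier_mid in the frame of post_top between -0.018 and -0.012 m and angle between each of carrier_mid, steel_mass_mid, brass_mass_mid's own z axis and vertical below 0.06 rad and horizontal distance between each of steel_mass_mid, brass_mass_mid and carrier_mid below 0.006 m and z of steel_mass_mid in the frame of carrier_mid between -0.015 and -0.009 m and z of brass_mass_mid in the frame of carrier_mid between 0.005 and 0.011 m and contact force between the fingers and brass_mass below 0.3 N), for 0.2 s.
4. last the trim disc lies on the carrier's top, over its pin (horizontal distance between carrier_mid and post_top below 0.006 m and z of carrier_mid in the frame of post_top between -0.018 and -0.012 m and angle between each of carrier_mid, steel_mass_mid, brass_mass_mid, trim_mass_mid's own z axis and vertical below 0.06 rad and horizontal distance between each of steel_mass_mid, brass_mass_mid and carrier_mid below 0.006 m and z of steel_mass_mid in the frame of carrier_mid between -0.015 and -0.009 m and z of brass_mass_mid in the frame of carrier_mid between 0.005 and 0.011 m and horizontal distance between trim_mass_mid and carrier_mid below 0.005 m and z of trim_mass_mid in the frame of carrier_mid between 0.026 and 0.032 m and contact force between the fingers and trim_mass below 0.3 N), for 0.2 s.
At the end, for the whole second after the job is handed in: Carrier over the post, on the collar; steel ring on its flange, brass ring on the steel ring, trim disc on the sleeve top over the pin: each within 6 mm of the axis (disc 5 mm), within 3 mm of its seated height, level within 0.06 rad, let go and at rest (horizontal distance between carrier_mid and post_top below 0.006 m and z of carrier_mid in the frame of post_top between -0.018 and -0.012 m and angle between each of carrier_mid, steel_mass_mid, brass_mass_mid, trim_mass_mid's own z axis and vertical below 0.06 rad and horizontal distance between each of steel_mass_mid, brass_mass_mid and carrier_mid below 0.006 m and z of steel_mass_mid in the frame of carrier_mid between -0.015 and -0.009 m and z of brass_mass_mid in the frame of carrier_mid between 0.005 and 0.011 m and horizontal distance between trim_mass_mid and carrier_mid below 0.005 m and z of trim_mass_mid in the frame of carrier_mid between 0.026 and 0.032 m and linear speed of each of carrier, steel_mass, brass_mass, trim_mass below 0.02 m/s); the robot touches nothing.
It fails at once if the pressure gauge is pushed more than 20 mm from where it was (distance of gauge from where it was at the start of the episode above 0.02 m).
It fails at once if the setting ring is pushed more than 20 mm from where it was (distance of ring_gauge from where it was at the start of the episode above 0.02 m).
It fails at once if the oil bottle is pushed more than 20 mm from where it was (distance of oil_bottle from where it was at the start of the episode above 0.02 m).
It also fails if it takes over 150 s, if anything falls off the work surface, if the arm or the gripper's body presses on something with over 40 N, if the wrist force passes 120 N, or if a joint passes its speed limit or range.

ROBOT

A 6-joint arm with a two-finger parallel gripper is mounted at the origin on a cart in front of the work surface, level with it; the furniture and walls round the work are solid. World frame = base frame: x ahead of the robot, y to its left, z up, the work surface at z = 0. Lengths are in m, angles in degrees, forces in N, time in s.
With the tool pointing down it reaches from about 0.25 to 0.85 m from the base axis. Payload 12.5 kg.
Tool frame: the origin (TCP) lies between the finger pads; the fingertips stand 25 mm ahead of it and the grasp point (between the pads) lies 6 mm ahead of it; z points along the fingers, y is the line along which they close (so a half turn about z gives the same grasp; the last joint's range is limited). The gripper opens to 93 mm and grips with 3 to 60 N. Pads are 15 mm wide; open, the fingers measure 128 mm over their backs; the gripper's body (75 mm by 188 mm) begins 65 mm behind the grasp point.
Start: joints at [-74.118, 20.094, 94.641, -0, 65.266, -4.847], TCP at [0.195, -0.514, 0.244] pointing down, gripper open.
Joint ranges: [-157.81, 157.81], [-45, 120.19], [0.68, 151.7], [-89.99, 269.99], [4.06, 180], [-164.3, 164.3]. Speed limits (degrees/s): [127.2, 127.2, 159.86, 180, 180, 180].

INTERFACE

Orientations are given as [roll, pitch, yaw] about the fixed x, y, z axes, in that order (R = Rz(yaw) Ry(pitch) Rx(roll)).
In Python, from station import ctrl gives the robot as it stands.
- The arm moves only by the tool send_rows, never from a script. Its argument "rows" is a list that holds one entry, the list of rows, each a list of 4 numbers: the shift along the tool's x, y, z in m, then the turn about the tool's z in rad. In form: [[[dx, dy, dz, yaw], ...]]. A call has 1 to 8 rows; each row shifts and turns the commanded pose from where the row before left it, along the tool's axes as they then stand; what a row does not reach is not made up. A row lasts 1/8 s, in which the tool goes at most 62.5 mm and 10.7 degrees, less where a joint would pass 70% of its speed; a pose out of reach is approached as far as the arm can. A call is refused whole if a number of a shift passes 0.0625 or a number of a turn 0.188, either way. A call with a gripper value outside its range is refused whole. "claw" is the finger opening in m, from 0 to 0.093, set as the call begins (left out, the last holds). The fingers move at their own pace and stop on an object; "grip_force" is the grip in N (left out, the last holds). Time passes only in rows, so rows that do not move let the fingers close. It gives the time, the measured TCP pose, the force, the opening and the grip force at its end, in the units of the state.
- ctrl.state(): the state, without advancing time (a new reading comes with each control period).
- ctrl.snapshot(name): name is "scene" or "top" or "wrist"; returns a dict with "pixels" (400x640x3 uint8, blue, green, red), "intrinsics" (3x3 intrinsics, pixels), "xyz" and "orientation" of the camera in the world. Camera axes: x right, y up, looking along -z (the intrinsics and any distortion apply to the point x, -y, -z); pixel columns grow to the right and rows downward; lengths in m; the calibration is good to about 2 mm. A picture is of the moment at which its call begins. There is no depth.
- ctrl.sign_off(): hands the job in; it is judged then, once.
The state is a dict: "time": time; "joints": joint angles; "qvel": joint speeds; "tau": joint torques, N m; "eef_pos": TCP position; "tool_rot": TCP orientation; "force": force on the tool from outside, world axes, zero at the start; "torque": the same for the moment, N m; "width": finger opening in m; "grip_force": force on a finger pad.
Only numpy, scipy, OpenCV 4.12 (cv2) and the standard library are available. Lean on these libraries where they do the work, as an engineer would, in place of code of your own. Each camera call takes 0.05 s, during which the arm holds its last target. There are 200 camera calls.

## Working session

There is one attempt and no reset: what is moved stays moved. The work goes in short steps, Python scripts to look and compute and a tool call to move; the robot and the scene stay as the last step left them, time stands still between calls to the robot, and variables do not carry over. Pictures are saved under pics/ and viewed, at most 17 in all, crops included, and the job is handed in when it is done.

Besides the shell and the picture viewer there is one more tool, called after "Emit:" as name(argument=value, ...) on one line, values as JSON. send_rows: Moves the arm, as the interface text tells. Its arguments: {"type":"object","properties":{"rows":{"type":"array"},"claw":{"type":"number"},"grip_force":{"type":"number"}},"required":["rows"]}

```bash
mkdir -p pics
cat > h.py <<'E'
import numpy as np, cv2
from scipy.spatial.transform import Rotation as R
from station import ctrl
def snap(n,f=None):
    s=ctrl.snapshot(n); s['pixels']=np.array(s['pixels'],np.uint8)
    if f: cv2.imwrite('pics/'+f,s['pixels'])
    return s
def rot(o):
    o=np.array(o,float)
    return o if o.shape==(3,3) else R.from_euler('xyz',o,degrees=True).as_matrix() if o.size==3 else R.from_quat(o).as_matrix()
def ray(s,u,v,z):
    K=np.array(s['intrinsics']); d=np.array([(u-K[0,2])/K[0,0],-(v-K[1,2])/K[1,1],-1])
    d=rot(s['orientation'])@d; c=np.array(s['xyz']); return c+d*(z-c[2])/d[2]
def proj(s,p):
    K=np.array(s['intrinsics']); q=rot(s['orientation']).T@(np.array(p)-np.array(s['xyz'])); return K[0,0]*q[0]/-q[2]+K[0,2], K[1,1]*-q[1]/-q[2]+K[1,2]
E
python3 - <<'E'
from h import *
for n in ('top','scene'):
    s=snap(n,n+'0.png'); print({k:v for k,v in s.items() if k!='pixels'})
print(ctrl.state())
E
```

```text
{'intrinsics': array([[456.8978841 ,   0.        , 318.63978944],
       [  0.        , 456.8978841 , 203.85391755],
       [  0.        ,   0.        ,   1.        ]]), 'xyz': array([ 0.3484658 , -0.01093149,  1.36341833]), 'orientation': array([ 11.22354123,  -0.28139379, -88.72711797])}
{'intrinsics': array([[511.04248784,   0.        , 312.69543351],
       [  0.        , 511.04248784, 198.64926257],
       [  0.        ,   0.        ,   1.        ]]), 'xyz': array([0.04678566, 1.05511895, 1.40067474]), 'orientation': array([  42.18529944,   -0.33589172, -153.4892285 ])}
{'time': 0.1, 'joints': array([-7.41186736e+01,  2.01204947e+01,  9.46707065e+01,  1.03705795e-03,
        6.52650244e+01, -4.84625355e+00]), 'qvel': array([-0.15175058, -0.17009981, -0.07036912, -0.04403062,  0.004947  ,
       -0.07633873]), 'tau': array([-5.43609599e-05, -4.98027241e+01, -2.85704488e+01,  6.99650450e-02,
        2.39424210e-02, -4.92079073e-05]), 'eef_pos': array([ 0.1946236 , -0.51413468,  0.24317957]), 'tool_rot': array([-1.79944055e+02, -5.68818323e-03,  2.07271428e+01]), 'force': array([-0.24234563,  0.0299177 , -0.4179962 ]), 'torque': array([ 0.03567042,  0.04721851, -0.0189118 ]), 'grip_force': 0.0, 'width': 0.09303236632703604}
```

View pics/top0.png

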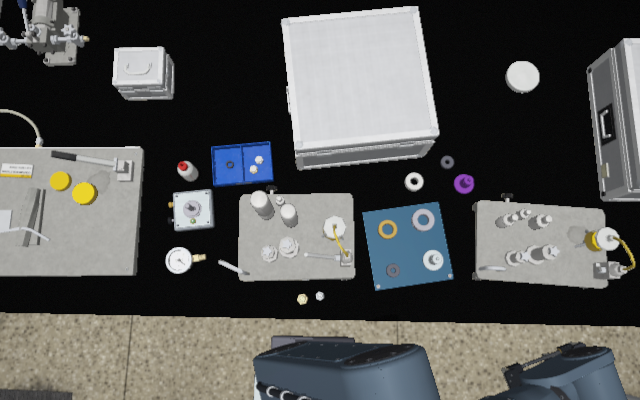

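View pics/scene0.png

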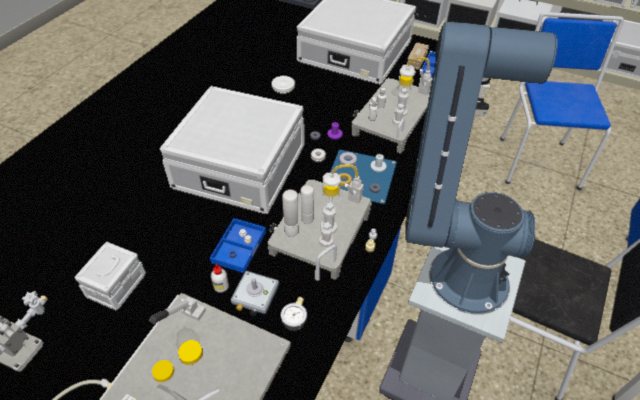

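The top view shows the balance with its post at about (191,209), the mat with brass (387,229), steel (423,219), trim disc (393,270) and aluminium carrier (433,260). The gauge is at (180,260), and the setting ring at (414,181) and a second dark ring at (447,162) lie off the mat. The tray's dark ring (230,165) looks smaller than the disc.

Run:
```python
from h import *
s=snap('top')
for n,u,v,z in [('post',191,208,.088),('brass',387,229,.021),('steel',423,219,.025),('trim',393,270,.015),('carrier',433,258,.065),('ring',414,181,.018),('gauge',180,260,.04),('bottle',185,168,.11),('testerL',240,237,.03),('testerR',355,237,.03)]: print(n,ray(s,u,v,z).round(3))
w=snap('wrist','w0.png'); print({k:v for k,v in w.items() if k!='pixels'})
p=s['pixels']
a=cv2.resize(p[130:310,140:350],None,fx=3,fy=3,interpolation=2)
cv2.imwrite('pics/c1.png',a)
b=cv2.resize(p[140:300,350:480],None,fx=3.5,fy=3.5,interpolation=2); cv2.imwrite('pics/c2.png',b)
```

```text
post [0.581 0.35  0.088]
brass [ 0.544 -0.216  0.021]
steel [ 0.575 -0.323  0.025]
trim [ 0.424 -0.234  0.015]
carrier [ 0.457 -0.339  0.065]
ring [ 0.693 -0.299  0.018]
gauge [0.437 0.384 0.04 ]
bottle [0.692 0.37  0.11 ]
testerL [0.509 0.217 0.03 ]
testerR [ 0.516 -0.12   0.03 ]
{'intrinsics': array([[277.30737904,   0.        , 325.79252497],
       [  0.        , 277.30737904, 197.67529304],
       [  0.        ,   0.        ,   1.        ]]), 'xyz': array([ 0.25956205, -0.48989529,  0.38435679]), 'orientation': array([-1.46709862e+01,  4.92835369e-03, -6.93028774e+01])}
```

View pics/c1.png

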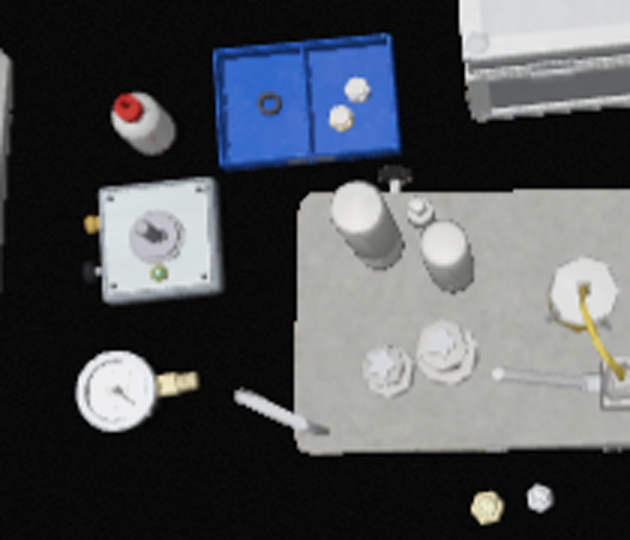

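View pics/w0.png

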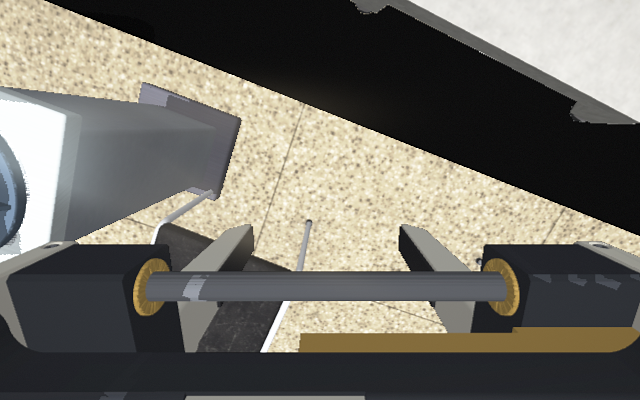

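The crop shows the post tip in front of the round collar on the balance. The tray item is only a small O-ring, so the disc on the mat is the trim disc. Moving over the carrier and turning to yaw 0.

Emit:
send_rows(rows=[[[0.038,-0.009,0,0],[0.038,-0.009,0,0],[0.038,-0.009,0,0],[0.038,-0.009,0,0],[0.038,-0.009,0,0],[0.038,-0.009,0,0],[0.038,-0.009,0,0],[0.038,-0.009,0,0]]], claw=0.085)

```text
time: 1.2
eef_pos: [0.4545, -0.3385, 0.2435]
tool_rot: [-180.0, 0.0, 20.7]
force: [0.1, -0.4, 0.9]
width: 0.0855
grip_force: 0.0
```

Emit:
send_rows(rows=[[[0,0,0,0.12],[0,0,0,0.12],[0,0,0,0.121],[0,0,0,0]]])

```text
time: 1.7
eef_pos: [0.4535, -0.3394, 0.2435]
tool_rot: [-180.0, 0.0, 0.1]
force: [-0.5, 0.1, 0.4]
width: 0.0851
grip_force: 0.0
```

Run:
```python
from h import *
s=snap('wrist','w1.png'); print(s['xyz'],s['orientation'],ctrl.state()['eef_pos'],ctrl.state()['tool_rot'])
for n,p in [('steel',(.575,-.323,.025)),('brass',(.544,-.216,.021)),('trim',(.424,-.234,.015)),('car',(.457,-.339,.065))]: print(n,proj(s,p))
```

```text
[ 0.52294214 -0.33966766  0.38457408] [-1.46735416e+01 -2.87449686e-02 -8.99384164e+01] [ 0.4534679  -0.33939678  0.24351538] [-1.79991340e+02  1.29828244e-02  1.95853522e-01]
steel (np.float64(311.87765520097423), np.float64(80.45412944187441))
brass (np.float64(226.63164942180774), np.float64(107.52023109568421))
trim (np.float64(248.97409349253118), np.float64(199.1262529799889))
car (np.float64(325.02757882523866), np.float64(183.07107822970625))
```

View pics/w1.png

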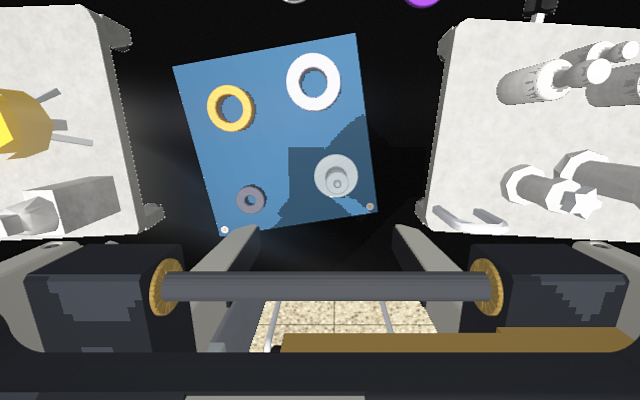

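The wrist view shows brass (231,107), steel (313,82), trim (251,199) and carrier (336,177; sleeve top at about (337,186)), all on the blue mat.

Run:
```python
from h import *
s=snap('wrist'); p=s['pixels']
hsv=cv2.cvtColor(p,cv2.COLOR_BGR2HSV)
blue=((hsv[...,0]>95)&(hsv[...,0]<115)&(hsv[...,1]>110)).astype(np.uint8)
non=1-blue
for n,u,v,r,z in [('brass',231,107,32,.012),('steel',313,82,36,.014),('trim',251,199,20,.009),('car',336,177,28,.007)]:
    m=np.zeros_like(non); cv2.circle(m,(u,v),r,1,-1)
    cs,_=cv2.findContours(non*m,cv2.RETR_EXTERNAL,cv2.CHAIN_APPROX_NONE); c=max(cs,key=cv2.contourArea)
    e=cv2.fitEllipse(c); h=cv2.minEnclosingCircle(c); print(n,np.round(e[0],1),np.round(e[1],1),h,ray(s,*e[0],z).round(4))
K=s['intrinsics']
cv2.imwrite('pics/w1c.png',cv2.resize(p[140:220,220:370],None,fx=5,fy=5,interpolation=2))
```

```text
brass [230.6 108. ] [45.4 50.8] ((231.17181396484375, 107.50386047363281), 25.96052360534668) [ 0.5438 -0.2179  0.012 ]
steel [313.2  81.7] [54.6 59.3] ((313.8433837890625, 81.59056854248047), 29.984432220458984) [ 0.5751 -0.3239  0.014 ]
trim [250.1 199. ] [28.4 30.1] ((250.0, 199.0), 15.297158241271973) [ 0.4223 -0.234   0.009 ]
car [335.7 175.5] [43.7 44.4] ((335.637939453125, 175.50985717773438), 22.64376449584961) [ 0.4557 -0.3536  0.007 ]
```

View pics/w1c.png

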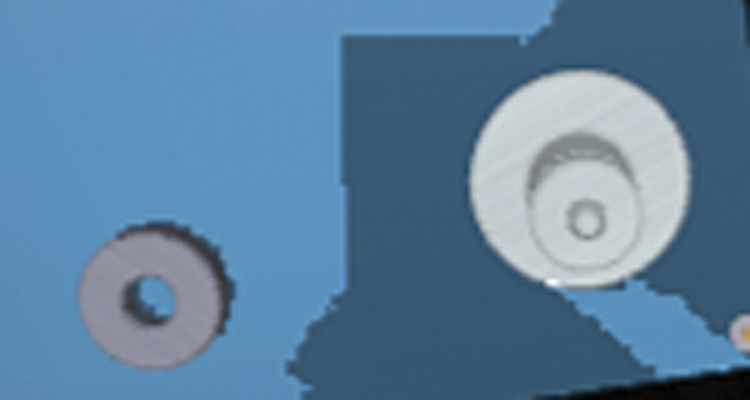

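Emit:
send_rows(rows=[[[0.0025,0.0138,0,0],[0,0,0.04,0],[0,0,0.04,0],[0,0,0.04,0],[0,0,0.03,0],[0,0,0.03,0],[0,0,0.0175,0],[0,0,0,0]]], claw=0.06)

```text
time: 2.8
eef_pos: [0.4558, -0.3533, 0.0453]
tool_rot: [-179.9, 0.1, 0.1]
force: [-0.2, -0.9, -0.1]
width: 0.0602
grip_force: 0.0
```

Emit:
send_rows(rows=[[[0,0,0,0],[0,0,0,0],[0,0,0,0],[0,0,0,0],[0,0,0,0],[0,0,0,0]]], claw=0.0, grip_force=15)

```text
time: 3.55
eef_pos: [0.4562, -0.3533, 0.0466]
tool_rot: [180.0, -0.0, 0.1]
force: [-1.1, -0.2, 6.2]
width: 0.0285
grip_force: 15.0
```

Emit:
send_rows(rows=[[[0,0,-0.03,0],[0,0,-0.05,0],[0,0,-0.05,0],[0,0,-0.05,0],[0,0,-0.05,0],[0,0,-0.05,0],[0,0,-0.03,0],[0,0,0,0]]])

```text
time: 4.55
eef_pos: [0.4564, -0.3535, 0.3577]
tool_rot: [179.9, -0.1, 0.0]
force: [0.6, 0.3, -1.4]
width: 0.0282
grip_force: 15.0
```

Emit:
send_rows(rows=[[[0.004,-0.044,0,0],[0.004,-0.044,0,0],[0.004,-0.044,0,0],[0.004,-0.044,0,0],[0.004,-0.044,0,0],[0.004,-0.044,0,0],[0.004,-0.044,0,0],[0.004,-0.044,0,0]]])

```text
time: 5.55
eef_pos: [0.4871, 0.0003, 0.3541]
tool_rot: [-180.0, 0.2, 0.0]
force: [0.4, -0.3, -2.0]
width: 0.0283
grip_force: 15.0
```

Emit:
send_rows(rows=[[[0.004,-0.044,0,0],[0.004,-0.044,0,0],[0.004,-0.044,0,0],[0.004,-0.044,0,0],[0.004,-0.044,0,0],[0.004,-0.044,0,0],[0.004,-0.044,0,0],[0,0,0,0]]])

```text
time: 6.55
eef_pos: [0.5148, 0.3089, 0.3532]
tool_rot: [179.9, 0.2, 0.2]
force: [-0.0, -0.6, -1.8]
width: 0.0282
grip_force: 15.0
```

Run:
```python
from h import *
s=snap('wrist','w2.png'); print(s['xyz'],s['orientation'],ctrl.state()['eef_pos'],ctrl.state()['tool_rot'])
print(proj(s,(.581,.35,.088)),proj(s,(.581,.35,.042)))
```

```text
[0.58469318 0.30892933 0.49408937] [-14.85613988  -0.11767637 -89.82610579] [0.5149133  0.30744699 0.35362622] [1.79903423e+02 1.78863968e-01 1.48546730e-01]
(np.float64(296.24226567437034), np.float64(126.71954840890736)) (np.float64(299.1834338255818), np.float64(126.45522007610509))
```

View pics/w2.png

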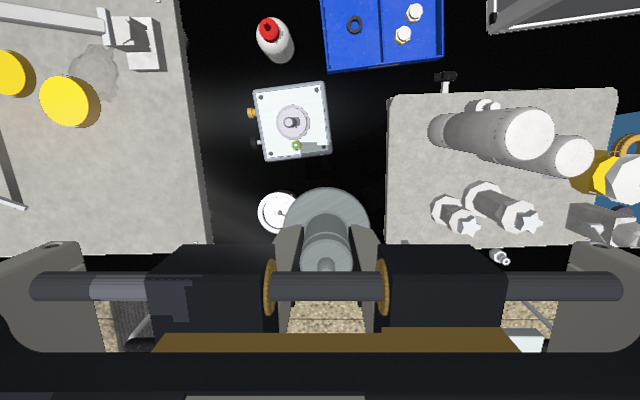

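The wrist view shows the post tip near (291,121) on the balance; the carrier is held upright with its pin at (325,266). Moving closer for a precise look.

Emit:
send_rows(rows=[[[0,-0.022,0,0],[0,-0.02,0,0],[0,0,0.04,0],[0,0,0.04,0],[0,0,0.03,0],[0,0,0.02,0],[0,0,0,0],[0,0,0,0]]])

```text
time: 7.6
eef_pos: [0.5159, 0.3493, 0.2271]
tool_rot: [-180.0, -0.1, 0.1]
force: [-0.6, 0.7, -0.6]
width: 0.0287
grip_force: 15.0
```

Run:
```python
from h import *
s=snap('wrist'); t=ctrl.state()['eef_pos']; print(s['xyz'],s['orientation'],t,ctrl.state()['tool_rot'])
pin=np.array(t)+[0,0,.0187]; print('pin expected',proj(s,pin))
u,v=map(int,proj(s,(.581,.35,.065))); print(u,v)
p=s['pixels']
a=cv2.resize(p[v-50:v+50,u-60:u+60],None,fx=5,fy=5,interpolation=2)
b=cv2.resize(p[160:290,260:390],(500,500),interpolation=2)
cv2.imwrite('pics/w3.png',np.hstack([a[:500,50:450],b[:,50:450]]))
print('a origin',u-50,v-50,'scale 5; b x0',260+50/3.846,160,'3.846')
```

```text
[0.58510822 0.34888822 0.36830352] [-1.45936611e+01 -1.66670829e-03 -8.99832923e+01] [0.51588823 0.34926664 0.22729709] [-1.79948507e+02 -8.46037301e-02  4.67239612e-02]
pin expected (np.float64(324.97131118195676), np.float64(271.53482115777956))
324 129
a origin 274 79 scale 5; b x0 273.0005200208008 160 3.846
```

View pics/w3.png

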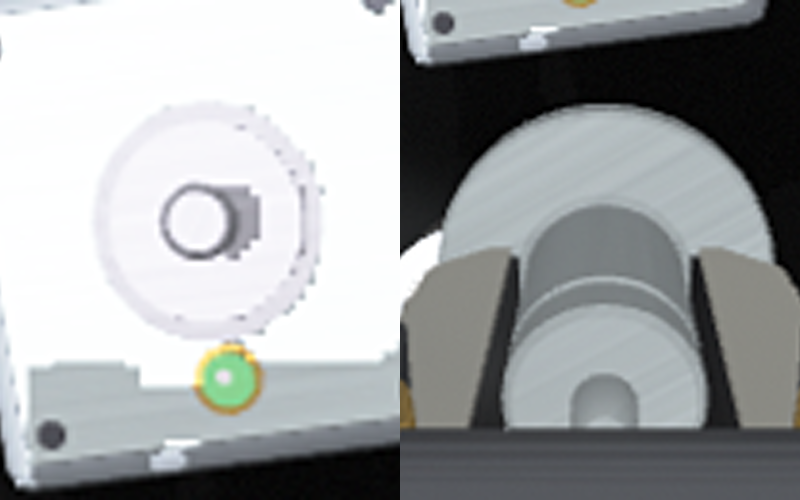

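Run:
```python
from h import *
s=snap('wrist'); t=ctrl.state()['eef_pos']
post=ray(s,313.4,123.2,.088); car=ray(s,326,265.5,t[2]+.0107)
print(post,ray(s,274+208/5,79+221/5,.042),car,t,post-car, 'flange',ray(s,273+207/3.846,160+268/3.846,t[2]-.037))
```

```text
[0.58736662 0.36097718 0.088     ] [0.58773731 0.36046918 0.042     ] [0.51478245 0.34871382 0.23800211] [0.51587006 0.34921021 0.22730211] [ 0.07258417  0.01226335 -0.15000211] flange [0.51613874 0.34812584 0.19030211]
```

Emit:
send_rows(rows=[[[0.036,-0.0062,0,0],[0.036,-0.006,0,0],[0,0,0.03,0],[0,0,0.03,0],[0,0,0.025,0],[0,0,0,0],[0,0,0,0]]])

```text
time: 8.57
eef_pos: [0.5881, 0.3615, 0.1428]
tool_rot: [-179.9, -0.1, 0.0]
force: [-0.3, -0.3, -0.7]
width: 0.0282
grip_force: 15.0
```

Emit:
send_rows(rows=[[[0,0,0.005,0],[0,0,0.005,0],[0,0,0.005,0],[0,0,0.005,0],[0,0,0,0]]])

```text
time: 9.2
eef_pos: [0.5873, 0.361, 0.1205]
tool_rot: [180.0, 0.0, 0.0]
force: [0.7, -0.5, -2.2]
width: 0.0283
grip_force: 15.0
```

Emit:
send_rows(rows=[[[0,0,0.008,0],[0,0,0.008,0],[0,0,0.008,0],[0,0,0.005,0],[0,0,0.004,0],[0,0,0,0],[0,0,0,0]]])

```text
time: 10.07
eef_pos: [0.5876, 0.3612, 0.0884]
tool_rot: [-180.0, -0.0, 0.0]
force: [-0.8, 0.4, -1.6]
width: 0.0285
grip_force: 15.0
```

Emit:
send_rows(rows=[[[0,0,0.002,0],[0,0,0.001,0],[0,0,0,0],[0,0,0,0]]])

```text
time: 10.58
eef_pos: [0.5875, 0.3611, 0.0856]
tool_rot: [-180.0, -0.0, 0.0]
force: [-3.3, -2.2, 5.6]
width: 0.028
grip_force: 15.0
```

Emit:
send_rows(rows=[[[0,0,0,0],[0,0,0,0],[0,0,0,0],[0,0,0,0]]], claw=0.06)

```text
time: 11.08
eef_pos: [0.5875, 0.3611, 0.085]
tool_rot: [180.0, 0.0, 0.0]
force: [-0.9, -0.1, -0.1]
width: 0.059
grip_force: 0.0
```

Emit:
send_rows(rows=[[[0,0,-0.03,0],[0,0,-0.05,0],[0,0,-0.05,0],[0,0,-0.05,0],[0,0,-0.05,0],[0,0,-0.04,0],[0,0,0,0]]], claw=0.085)

```text
time: 11.95
eef_pos: [0.5881, 0.3614, 0.3588]
tool_rot: [-179.8, -0.3, 0.0]
force: [0.2, 0.5, -0.1]
width: 0.085
grip_force: 0.0
```

Emit:
send_rows(rows=[[[0,0.043,0,0],[0,0.043,0,0],[0,0.043,0,0],[0,0.043,0,0],[0,0.043,0,0],[0,0.043,0,0],[0,0.043,0,0],[0,0.043,0,0]]])

```text
time: 12.95
eef_pos: [0.5872, 0.0157, 0.3537]
tool_rot: [-180.0, 0.1, 0.0]
force: [0.5, -0.8, 0.0]
width: 0.085
grip_force: 0.0
```

Emit:
send_rows(rows=[[[0,0.043,0,0],[0,0.043,0,0],[0,0.043,0,0],[0,0.043,0,0],[0,0.043,0,0],[0,0.043,0,0],[0,0.043,0,0],[0,0,0,0]]])

```text
time: 13.95
eef_pos: [0.5872, -0.2862, 0.353]
tool_rot: [-179.9, 0.1, -0.1]
force: [0.3, 0.0, 0.5]
width: 0.0845
grip_force: 0.0
```

Emit:
send_rows(rows=[[[-0.006,0.019,0,0],[-0.006,0.0187,0,0],[0,0,0.04,0],[0,0,0.05,0],[0,0,0.05,0],[0,0,0.05,0],[0,0,0.03,0],[0,0,0,0]]])

```text
time: 14.95
eef_pos: [0.5749, -0.3214, 0.1332]
tool_rot: [-179.9, 0.2, 0.1]
force: [-0.5, 0.9, 0.9]
width: 0.0849
grip_force: 0.0
```

Run:
```python
from h import *
s=snap('top'); print(ctrl.state()['eef_pos'])
p=s['pixels']
a=cv2.resize(p[180:235,165:220],(400,400),interpolation=2)
w=snap('wrist'); b=w['pixels']
u,v=map(int,proj(w,(.5751,-.3239,.014))); print(u,v)
cv2.imwrite('pics/w4.png',np.hstack([a,cv2.resize(b[v-70:v+70,u-70:u+70],(400,400),interpolation=2)]))
print(ctrl.state()['eef_pos'])
```

```text
[ 0.57580116 -0.3219095   0.13521865]
327 199
[ 0.57639457 -0.32219562  0.1364488 ]
```

View pics/w4.png

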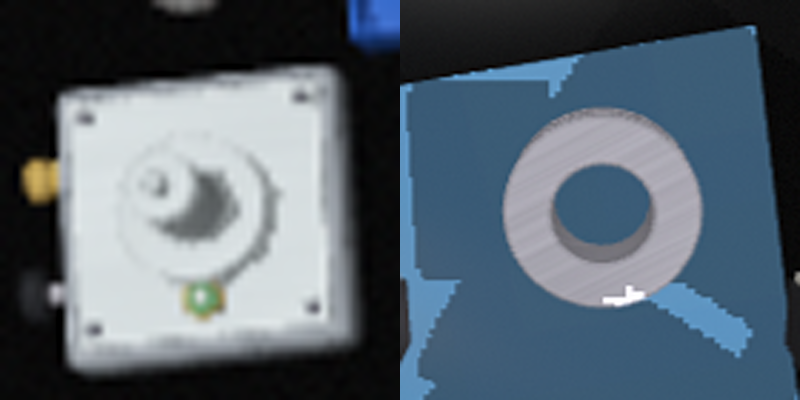

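Left: the carrier stands seated on the post. Right: the steel ring lies between the fingers, its top circle centred at about (328,202.5).

Run:
```python
from h import *
w=snap('wrist'); print(ray(w,328,202.5,.025),ctrl.state()['eef_pos'])
```

```text
[ 0.57516641 -0.32491203  0.025     ] [ 0.57663992 -0.32228808  0.13700046]
```

Emit:
send_rows(rows=[[[-0.0013,0.0025,0.03,0],[0,0,0.03,0],[0,0,0.025,0],[0,0,0.015,0],[0,0,0.006,0],[0,0,0,0],[0,0,0,0]]])

```text
time: 15.98
eef_pos: [0.5752, -0.3245, 0.0302]
tool_rot: [180.0, -0.1, 0.0]
force: [-0.4, -1.0, 0.2]
width: 0.0852
grip_force: 0.0
```

Emit:
send_rows(rows=[[[0,0,0,0],[0,0,0,0],[0,0,0,0],[0,0,0,0]]], claw=0.0, grip_force=30)

```text
time: 16.48
eef_pos: [0.5748, -0.3241, 0.0294]
tool_rot: [-180.0, -0.0, 0.0]
force: [-0.1, 0.9, 3.4]
width: 0.0659
grip_force: 30.0
```

Emit:
send_rows(rows=[[[0,0,-0.03,0],[0,0,-0.05,0],[0,0,-0.05,0],[0,0,-0.05,0],[0,0,-0.05,0],[0,0,-0.05,0],[0,0,-0.04,0],[0,0,0,0]]])

```text
time: 17.48
eef_pos: [0.5752, -0.3245, 0.3513]
tool_rot: [179.9, -0.2, 0.0]
force: [-0.1, 1.1, -5.5]
width: 0.0662
grip_force: 30.0
```

Emit:
send_rows(rows=[[[0,-0.043,0,0],[0,-0.043,0,0],[0,-0.043,0,0],[0,-0.043,0,0],[0,-0.043,0,0],[0,-0.043,0,0],[0,-0.043,0,0],[0,-0.043,0,0]]])

```text
time: 18.48
eef_pos: [0.5735, 0.0212, 0.3461]
tool_rot: [-180.0, 0.2, 0.0]
force: [0.6, -0.0, -5.0]
width: 0.0658
grip_force: 30.0
```

Emit:
send_rows(rows=[[[0,-0.043,0,0],[0,-0.043,0,0],[0,-0.043,0,0],[0,-0.043,0,0],[0,-0.043,0,0],[0,-0.043,0,0],[0,-0.043,0,0],[0,-0.035,0,0]]])

```text
time: 19.48
eef_pos: [0.5734, 0.3572, 0.3455]
tool_rot: [179.9, 0.2, 0.1]
force: [-0.2, -0.4, -5.4]
width: 0.0663
grip_force: 30.0
```

Emit:
send_rows(rows=[[[-0.03,0,0,0],[-0.03,0,0,0],[0,0,0.05,0],[0,0,0.05,0],[0,0,0,0],[0,0,0,0]]])

```text
time: 20.23
eef_pos: [0.5146, 0.356, 0.25]
tool_rot: [-180.0, -0.0, 0.0]
force: [1.3, -0.2, -3.8]
width: 0.0658
grip_force: 30.0
```

Run:
```python
from h import *
s=snap('wrist'); t=ctrl.state()['eef_pos']; print(t,ctrl.state()['tool_rot'])
u,v=map(int,proj(s,(.587,.3605,.104))); print(u,v)
p=s['pixels']
cv2.imwrite('pics/w5.png',np.hstack([cv2.resize(p[v-40:v+40,u-40:u+40],(400,400),interpolation=2),cv2.resize(p[150:290,255:395],(400,400),interpolation=2)]))
```

```text
[0.51484492 0.35616053 0.250754  ] [-1.79935277e+02 -1.13621178e-01  4.06438591e-02]
320 122
```

View pics/w5.png

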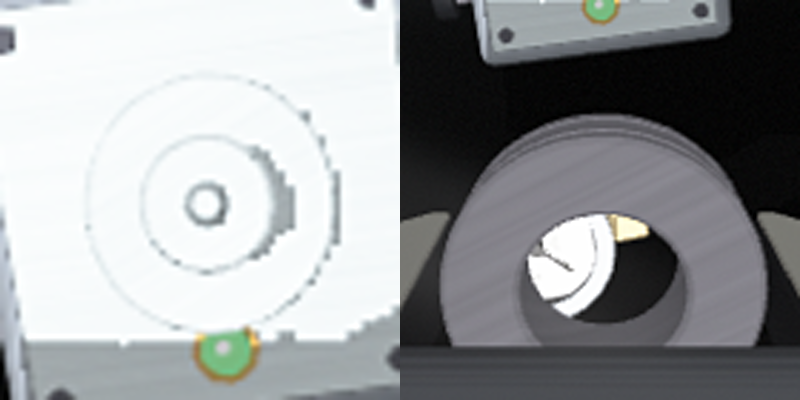

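Left: pin centre at about (321.4,122.8). Right: ring held level, its far top edge at row ~196.6 and its centre column ~326.4.

Run:
```python
from h import *
s=snap('wrist'); t=ctrl.state()['eef_pos']
pin=ray(s,321.4,122.8,.104); e=ray(s,326.4,196.6,t[2]-.0044); h=ray(s,326.4,150+212*.35,t[2]-.0044)
print(pin,ray(s,321.2,122.8,.096),t,'ring c',e-[.033,0,0],h-[.017,0,0],'d',pin-e+[.033,0,0])
```

```text
[0.58686817 0.36019485 0.104     ] [0.58694751 0.36052709 0.096     ] [0.51490094 0.35619281 0.25103352] ring c [0.51389565 0.35538847 0.24663352] [0.51407317 0.3553774  0.24663352] d [ 0.07297252  0.00480638 -0.14263352]
```

Emit:
send_rows(rows=[[[0.037,-0.0048,0,0],[0.036,0,0,0],[0,0,0.04,0],[0,0,0.04,0],[0,0,0.034,0],[0,0,0,0],[0,0,0,0]]])

```text
time: 21.2
eef_pos: [0.5882, 0.3612, 0.1377]
tool_rot: [-179.9, -0.2, 0.0]
force: [0.5, 0.7, -4.1]
width: 0.0657
grip_force: 30.0
```

Emit:
send_rows(rows=[[[0,0,0.006,0],[0,0,0.006,0],[0,0,0.006,0],[0,0,0.006,0],[0,0,0,0],[0,0,0,0]]])

```text
time: 21.95
eef_pos: [0.5873, 0.3607, 0.1113]
tool_rot: [-180.0, -0.0, 0.0]
force: [-0.3, -0.9, -4.8]
width: 0.066
grip_force: 30.0
```

Emit:
send_rows(rows=[[[0,0,0.008,0],[0,0,0.008,0],[0,0,0.008,0],[0,0,0.006,0],[0,0,0.003,0],[0,0,0,0],[0,0,0,0]]])

```text
time: 22.82
eef_pos: [0.5873, 0.3607, 0.0784]
tool_rot: [-180.0, -0.0, 0.0]
force: [0.5, 0.1, -5.5]
width: 0.0658
grip_force: 30.0
```

Emit:
send_rows(rows=[[[0,0,0.0015,0],[0,0,0.001,0],[0,0,0,0],[0,0,0,0]]])

```text
time: 23.32
eef_pos: [0.5873, 0.3608, 0.0764]
tool_rot: [-180.0, -0.0, 0.0]
force: [-4.1, -3.3, 6.0]
width: 0.0657
grip_force: 30.0
```

Emit:
send_rows(rows=[[[0,0,0,0],[0,0,0,0],[0,0,0,0],[0,0,0,0]]], claw=0.085)

```text
time: 23.82
eef_pos: [0.5872, 0.3607, 0.0756]
tool_rot: [-180.0, -0.0, 0.0]
force: [0.3, 0.2, -0.4]
width: 0.0847
grip_force: 0.0
```

Emit:
send_rows(rows=[[[0,0,-0.03,0],[0,0,-0.05,0],[0,0,-0.05,0],[0,0,-0.05,0],[0,0,-0.05,0],[0,0,-0.04,0],[0,0,0,0]]])

```text
time: 24.7
eef_pos: [0.5879, 0.3611, 0.3493]
tool_rot: [-179.8, -0.3, 0.0]
force: [-0.3, 0.2, -0.5]
width: 0.0849
grip_force: 0.0
```

Emit:
send_rows(rows=[[[-0.003,0.043,0,0],[-0.003,0.043,0,0],[-0.003,0.043,0,0],[-0.003,0.043,0,0],[-0.003,0.043,0,0],[-0.003,0.043,0,0],[-0.003,0.043,0,0],[-0.003,0.043,0,0]]])

```text
time: 25.7
eef_pos: [0.5628, 0.0153, 0.3443]
tool_rot: [-180.0, 0.1, 0.0]
force: [1.4, -1.5, 0.5]
width: 0.0849
grip_force: 0.0
```

Emit:
send_rows(rows=[[[-0.003,0.043,0,0],[-0.003,0.043,0,0],[-0.003,0.043,0,0],[-0.003,0.043,0,0],[-0.003,0.043,0,0],[-0.003,0.03,0,0],[0,0,0,0],[0,0,0,0]]])

```text
time: 26.7
eef_pos: [0.5455, -0.2276, 0.3449]
tool_rot: [-180.0, 0.1, 0.1]
force: [-0.4, 0.4, 0.3]
width: 0.085
grip_force: 0.0
```

Emit:
send_rows(rows=[[[-0.0017,-0.0097,0,0],[0,0,0.05,0],[0,0,0.05,0],[0,0,0.05,0],[0,0,0.04,0],[0,0,0,0],[0,0,0,0]]], claw=0.075)

```text
time: 27.58
eef_pos: [0.5448, -0.2184, 0.1575]
tool_rot: [179.9, -0.1, 0.1]
force: [-0.1, 0.4, -0.4]
width: 0.0753
grip_force: 0.0
```

Run:
```python
from h import *
s=snap('wrist'); p=s['pixels']; t=ctrl.state()['eef_pos']
hsv=cv2.cvtColor(p,cv2.COLOR_BGR2HSV)
blue=((hsv[...,0]>95)&(hsv[...,0]<115)&(hsv[...,1]>110)).astype(np.uint8); non=1-blue
u,v=map(int,proj(s,(.5438,-.2179,.012))); m=np.zeros_like(non); cv2.circle(m,(u,v),62,1,-1)
print(u,v,t)
cs,_=cv2.findContours(non*m,cv2.RETR_CCOMP,cv2.CHAIN_APPROX_NONE)
for c in sorted(cs,key=cv2.contourArea)[-3:]:
    e=cv2.fitEllipse(c); print(np.round(e,1) if 0 else e, ray(s,*e[0],.012))
cv2.imwrite('pics/w6.png',cv2.resize(p[v-80:v+80,u-80:u+80],(480,480),interpolation=2))
```

```text
324 193 [ 0.54492954 -0.21861434  0.15779237]
((266.4228820800781, 206.6619415283203), (4.389037609100342, 44.213706970214844), 166.9041290283203) [ 0.52951971 -0.15511277  0.012     ]
((325.1633605957031, 194.06954956054688), (27.070209503173828, 30.335206985473633), 90.44519805908203) [ 0.54351761 -0.21836247  0.012     ]
((325.1400146484375, 194.83001708984375), (54.279354095458984, 54.966983795166016), 173.05941772460938) [ 0.54268341 -0.21833793  0.012     ]
```

View pics/w6.png

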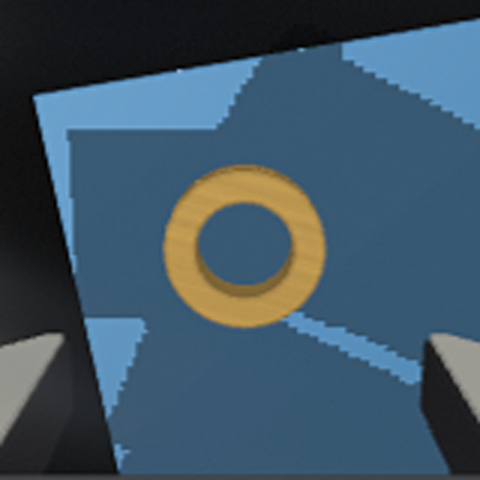

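The brass ring is centred between the fingers, at about (325,194).

Emit:
send_rows(rows=[[[-0.0015,0,0.03,0],[0,0,0.04,0],[0,0,0.03,0],[0,0,0.02,0],[0,0,0.0075,0],[0,0,0,0],[0,0,0,0]]])

```text
time: 28.5
eef_pos: [0.5431, -0.2189, 0.0291]
tool_rot: [180.0, -0.1, 0.0]
force: [0.9, 0.4, 1.0]
width: 0.075
grip_force: 0.0
```

Emit:
send_rows(rows=[[[0,0,0,0],[0,0,0,0],[0,0,0,0],[0,0,0,0]]], claw=0.0, grip_force=25)

```text
time: 29.0
eef_pos: [0.5425, -0.2187, 0.0283]
tool_rot: [180.0, -0.0, 0.0]
force: [-1.1, 0.4, 3.2]
width: 0.0543
grip_force: 25.5
```

Emit:
send_rows(rows=[[[0,0,-0.03,0],[0,0,-0.05,0],[0,0,-0.05,0],[0,0,-0.05,0],[0,0,-0.05,0],[0,0,-0.05,0],[0,0,-0.04,0],[0,0,0,0]]])

```text
time: 30.0
eef_pos: [0.543, -0.219, 0.3507]
tool_rot: [179.9, -0.2, 0.0]
force: [1.0, 0.6, -3.1]
width: 0.0542
grip_force: 24.9
```

Grip width is 54.3 mm rather than 56, so I'll check the held ring when I look at the balance.

Emit:
send_rows(rows=[[[0.005,-0.042,0,0],[0.005,-0.042,0,0],[0,-0.042,0,0],[0,-0.042,0,0],[0,-0.042,0,0],[0,-0.042,0,0],[0,-0.042,0,0],[0,-0.042,0,0]]])

```text
time: 31.0
eef_pos: [0.5515, 0.1186, 0.346]
tool_rot: [180.0, 0.2, 0.0]
force: [0.3, -0.3, -1.7]
width: 0.0547
grip_force: 24.9
```

Emit:
send_rows(rows=[[[0,-0.042,0,0],[0,-0.042,0,0],[0,-0.042,0,0],[0,-0.042,0,0],[0,-0.042,0,0],[0,-0.042,0,0],[0,0,0,0],[0,0,0,0]]])

```text
time: 32.0
eef_pos: [0.5517, 0.3688, 0.3464]
tool_rot: [179.9, 0.1, 0.0]
force: [0.2, 0.1, -2.3]
width: 0.0544
grip_force: 24.9
```

Emit:
send_rows(rows=[[[-0.03,0,0,0],[0,0,0.05,0],[0,0,0.05,0],[0,0,0,0],[0,0,0,0]]])

```text
time: 32.62
eef_pos: [0.5229, 0.3691, 0.2502]
tool_rot: [-179.9, -0.1, -0.0]
force: [1.2, 1.0, -1.5]
width: 0.0546
grip_force: 24.9
```

Run:
```python
from h import *
s=snap('wrist'); t=ctrl.state()['eef_pos']; print(t,ctrl.state()['tool_rot'])
u,v=map(int,proj(s,(.587,.3605,.104))); print(u,v)
p=s['pixels']
cv2.imwrite('pics/w7.png',np.hstack([cv2.resize(p[v-40:v+40,u-40:u+40],(400,400),interpolation=2),cv2.resize(p[150:290,255:395],(400,400),interpolation=2)]))
```

```text
[0.52298828 0.36940258 0.25069942] [-1.79896395e+02 -1.73543932e-01  1.28564682e-02]
333 130
```

View pics/w7.png

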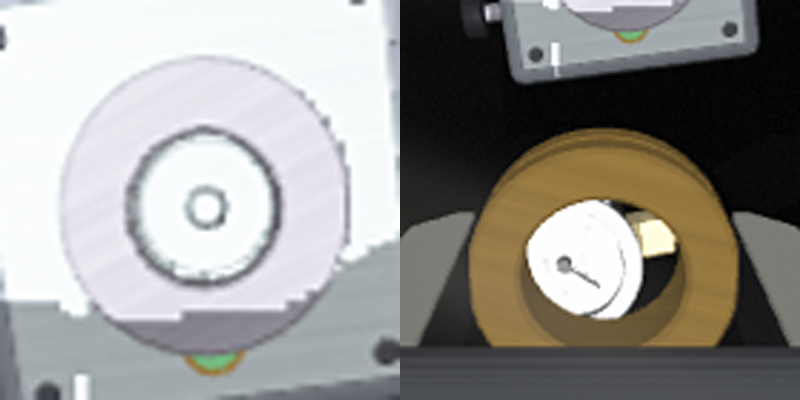

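Left: the steel ring is seated round the sleeve, with the pin at about (334.4,131.6). Right: the brass ring is held level and centred (column 326.4, hole's far edge at row 220).

Run:
```python
from h import *
s=snap('wrist'); t=ctrl.state()['eef_pos']
pin=ray(s,334.4,131.6,.104); z=t[2]-.0073
e=ray(s,326.4,150+143*.35,z)-[.028,0,0]; h=ray(s,326.4,220,z)-[.017,0,0]
print(pin,t,'ring',e,h,'d',pin-(e+h)/2)
```

```text
[0.58653789 0.36037177 0.104     ] [0.52290282 0.3694795  0.25064748] ring [0.52421493 0.36859721 0.24334748] [0.523537   0.36859485 0.24334748] d [ 0.06266193 -0.00822426 -0.13934748]
```

Emit:
send_rows(rows=[[[0.032,0.0085,0,0],[0.031,0,0,0],[0,0,0.04,0],[0,0,0.04,0],[0,0,0.036,0],[0,0,0,0],[0,0,0,0]]])

```text
time: 33.6
eef_pos: [0.5861, 0.3614, 0.1348]
tool_rot: [-179.9, -0.2, 0.0]
force: [0.5, 0.2, -1.9]
width: 0.0547
grip_force: 24.9
```

Emit:
send_rows(rows=[[[0,0,0.006,0],[0,0,0.006,0],[0,0,0.006,0],[0,0,0.005,0],[0,0,0,0],[0,0,0,0]]])

```text
time: 34.35
eef_pos: [0.5851, 0.3609, 0.1092]
tool_rot: [-180.0, -0.0, 0.0]
force: [1.2, 0.1, -2.6]
width: 0.0547
grip_force: 24.9
```

Emit:
send_rows(rows=[[[0.0005,0,0.005,0],[0,0,0.004,0],[0,0,0.002,0],[0,0,0,0],[0,0,0,0]]])

```text
time: 34.98
eef_pos: [0.5855, 0.3609, 0.0982]
tool_rot: [-180.0, -0.0, 0.0]
force: [0.2, 0.4, -2.8]
width: 0.0547
grip_force: 24.9
```

Emit:
send_rows(rows=[[[0,0,0.0012,0],[0,0,0,0],[0,0,0,0]]])

```text
time: 35.35
eef_pos: [0.5857, 0.361, 0.0974]
tool_rot: [-180.0, -0.0, 0.0]
force: [-0.7, -1.8, 3.9]
width: 0.0545
grip_force: 25.7
```

Contact: release and go for the trim disc.

Emit:
send_rows(rows=[[[0,0,0,0],[0,0,0,0],[0,0,0,0],[0,0,0,0]]], claw=0.075)

```text
time: 35.85
eef_pos: [0.5854, 0.3608, 0.0966]
tool_rot: [180.0, 0.0, 0.0]
force: [0.1, 0.8, 0.5]
width: 0.0749
grip_force: 0.0
```

Emit:
send_rows(rows=[[[0,0,-0.03,0],[0,0,-0.05,0],[0,0,-0.05,0],[0,0,-0.05,0],[0,0,-0.05,0],[0,0,-0.02,0],[0,0,0,0]]])

```text
time: 36.72
eef_pos: [0.5857, 0.361, 0.3483]
tool_rot: [-179.9, -0.1, 0.0]
force: [-0.3, 0.4, -0.4]
width: 0.0752
grip_force: 0.0
```

Emit:
send_rows(rows=[[[-0.01,0.043,0,0],[-0.01,0.043,0,0],[-0.01,0.043,0,0],[-0.01,0.043,0,0],[-0.01,0.043,0,0],[-0.01,0.043,0,0],[-0.01,0.043,0,0],[-0.01,0.043,0,0]]])

```text
time: 37.72
eef_pos: [0.5047, 0.0155, 0.3453]
tool_rot: [-180.0, 0.1, 0.0]
force: [1.3, -0.7, 1.1]
width: 0.0749
grip_force: 0.0
```

Emit:
send_rows(rows=[[[-0.012,0.043,0,0],[-0.012,0.043,0,0],[-0.012,0.043,0,0],[-0.012,0.043,0,0],[-0.012,0.043,0,0],[-0.012,0.035,0,0],[-0.011,0,0,0],[0,0,0,0]]])

```text
time: 38.72
eef_pos: [0.4223, -0.2326, 0.3461]
tool_rot: [-179.9, 0.1, 0.0]
force: [0.6, -0.4, -0.4]
width: 0.0755
grip_force: 0.0
```

Emit:
send_rows(rows=[[[0,0.001,0,0],[0,0,0.05,0],[0,0,0.05,0],[0,0,0.05,0],[0,0,0.04,0],[0,0,0,0],[0,0,0,0]]], claw=0.06)

```text
time: 39.6
eef_pos: [0.4238, -0.2343, 0.1584]
tool_rot: [179.9, -0.1, 0.1]
force: [-0.4, -0.3, 0.6]
width: 0.0601
grip_force: 0.0
```

Run:
```python
from h import *
s=snap('wrist'); p=s['pixels']; t=ctrl.state()['eef_pos']
hsv=cv2.cvtColor(p,cv2.COLOR_BGR2HSV)
non=1-((hsv[...,0]>95)&(hsv[...,0]<115)&(hsv[...,1]>110)).astype(np.uint8)
u,v=map(int,proj(s,(.423,-.234,.009))); m=np.zeros_like(non); cv2.circle(m,(u,v),40,1,-1)
print(u,v,t)
cs,_=cv2.findContours(non*m,cv2.RETR_CCOMP,cv2.CHAIN_APPROX_NONE)
for c in sorted(cs,key=cv2.contourArea)[-3:]:
    if len(c)>5: e=cv2.fitEllipse(c); print(e, ray(s,*e[0],.009))
cv2.imwrite('pics/w8.png',cv2.resize(p[v-80:v+80,u-80:u+80],(480,480),interpolation=2))
```

```text
324 192 [ 0.42392631 -0.23453857  0.15867104]
((325.24017333984375, 193.40525817871094), (10.982186317443848, 12.54909610748291), 97.54829406738281) [ 0.42227519 -0.23444738  0.009     ]
((325.1458740234375, 193.56222534179688), (37.370140075683594, 37.66392135620117), 15.748531341552734) [ 0.4221009  -0.23434575  0.009     ]
```

View pics/w8.png

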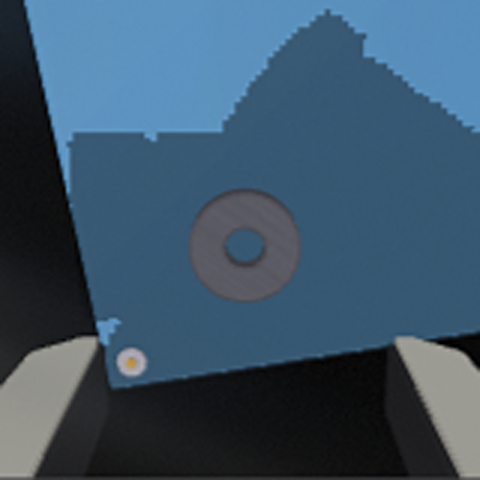

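The trim disc lies between the fingers at (325,193.5); closing in on it.

Emit:
send_rows(rows=[[[-0.0015,0,0.03,0],[0,0,0.04,0],[0,0,0.03,0],[0,0,0.02,0],[0,0,0.0075,0],[0,0,0,0],[0,0,0,0]]])

```text
time: 40.52
eef_pos: [0.4221, -0.2346, 0.0305]
tool_rot: [179.9, -0.1, 0.0]
force: [-0.1, 0.1, -0.2]
width: 0.0599
grip_force: 0.0
```

Emit:
send_rows(rows=[[[0,0,0,0],[0,0,0,0],[0,0,0,0],[0,0,0,0],[0,0,0,0]]], claw=0.0, grip_force=15)

```text
time: 41.15
eef_pos: [0.4216, -0.2343, 0.0296]
tool_rot: [180.0, -0.0, 0.0]
force: [-0.8, 0.5, 6.1]
width: 0.0399
grip_force: 15.0
```

Emit:
send_rows(rows=[[[0,0,-0.03,0],[0,0,-0.05,0],[0,0,-0.05,0],[0,0,-0.05,0],[0,0,-0.05,0],[0,0,-0.05,0],[0,0,-0.04,0],[0,0,0,0]]])

```text
time: 42.15
eef_pos: [0.4221, -0.2346, 0.3517]
tool_rot: [179.8, -0.2, 0.0]
force: [-0.3, -0.0, -1.2]
width: 0.0397
grip_force: 15.0
```

Emit:
send_rows(rows=[[[0.0075,-0.043,0,0],[0.0075,-0.043,0,0],[0.0075,-0.043,0,0],[0.0075,-0.043,0,0],[0.0075,-0.043,0,0],[0.0075,-0.043,0,0],[0.0075,-0.043,0,0],[0.0075,-0.043,0,0]]])

```text
time: 43.15
eef_pos: [0.4808, 0.1112, 0.3477]
tool_rot: [180.0, 0.1, 0.0]
force: [0.8, -0.5, -0.8]
width: 0.0399
grip_force: 15.0
```

Emit:
send_rows(rows=[[[0.0075,-0.043,0,0],[0.0075,-0.043,0,0],[0.0075,-0.043,0,0],[0.0075,-0.043,0,0],[0.0075,-0.043,0,0],[0.0075,-0.043,0,0],[0,0,0,0],[0,0,0,0]]])

```text
time: 44.15
eef_pos: [0.5257, 0.3673, 0.3478]
tool_rot: [179.9, 0.1, 0.1]
force: [0.8, -0.8, -1.9]
width: 0.04
grip_force: 15.0
```

Emit:
send_rows(rows=[[[0,0,0.05,0],[0,0,0.05,0],[0,0,0,0],[0,0,0,0]]])

```text
time: 44.65
eef_pos: [0.5268, 0.3677, 0.2517]
tool_rot: [-179.9, -0.1, 0.0]
force: [0.5, 0.1, -1.1]
width: 0.0397
grip_force: 15.0
```

Run:
```python
from h import *
s=snap('wrist'); t=ctrl.state()['eef_pos']; print(t,ctrl.state()['tool_rot'])
u,v=map(int,proj(s,(.587,.3605,.104))); print(u,v)
p=s['pixels']
cv2.imwrite('pics/w9.png',np.hstack([cv2.resize(p[v-40:v+40,u-40:u+40],(400,400),interpolation=2),cv2.resize(p[190:290,275:375],(400,400),interpolation=2)]))
```

```text
[0.52689655 0.36789748 0.25211912] [-1.79894639e+02 -1.80402255e-01  1.59439387e-02]
332 134
```

View pics/w9.png

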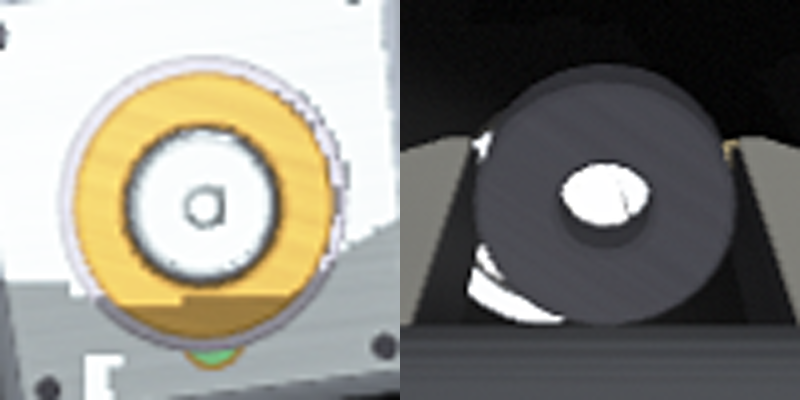

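Left: brass on steel, seated round the sleeve, pin at (333,135.4). Right: the disc is held level, centre at about (326.3,241).

Run:
```python
from h import *
s=snap('wrist'); t=ctrl.state()['eef_pos']
pin=ray(s,333,135.4,.104); d=ray(s,326.3,241.2,t[2]-.0146)
print(pin,t,d,pin-d)
```

```text
[0.58665782 0.36026294 0.104     ] [0.52682361 0.36802847 0.25206797] [0.52837296 0.36716624 0.23746797] [ 0.05828486 -0.00690331 -0.13346797]
```

Emit:
send_rows(rows=[[[0.03,0.0072,0,0],[0.029,0,0,0],[0,0,0.04,0],[0,0,0.04,0],[0,0,0.034,0],[0,0,0,0],[0,0,0,0],[0,0,0,0]]])

```text
time: 45.75
eef_pos: [0.5858, 0.3611, 0.1377]
tool_rot: [-179.9, -0.2, 0.0]
force: [0.4, 0.1, -0.6]
width: 0.0398
grip_force: 15.0
```

Emit:
send_rows(rows=[[[0,0,0.004,0],[0,0,0.004,0],[0,0,0.003,0],[0,0,0,0],[0,0,0,0]]])

```text
time: 46.38
eef_pos: [0.585, 0.3607, 0.1245]
tool_rot: [-180.0, 0.0, 0.0]
force: [0.6, -0.4, -0.7]
width: 0.0399
grip_force: 15.0
```

Emit:
send_rows(rows=[[[0,0,0.001,0],[0,0,0.001,0],[0,0,0,0],[0,0,0,0]]])

```text
time: 46.88
eef_pos: [0.5851, 0.3607, 0.1227]
tool_rot: [-180.0, -0.0, 0.0]
force: [-1.5, -0.8, 2.6]
width: 0.0398
grip_force: 15.0
```

Emit:
send_rows(rows=[[[0,0,0,0],[0,0,0,0],[0,0,0,0],[0,0,0,0]]], claw=0.07)

```text
time: 47.38
eef_pos: [0.585, 0.3607, 0.1224]
tool_rot: [180.0, -0.0, 0.0]
force: [-0.3, -0.4, -0.4]
width: 0.0692
grip_force: 0.0
```

Emit:
send_rows(rows=[[[0,0,-0.02,0],[0,0,-0.04,0],[0,0,-0.05,0],[-0.06,0,0,0],[0,0,0,0],[0,0,0,0]]])

```text
time: 48.12
eef_pos: [0.5255, 0.3609, 0.2339]
tool_rot: [-179.9, -0.1, 0.1]
force: [1.0, 0.0, 0.1]
width: 0.0698
grip_force: 0.0
```

Run:
```python
from h import *
s=snap('wrist'); p=s['pixels']
u,v=map(int,proj(s,(.587,.3605,.104))); print(u,v)
a=cv2.resize(p[v-40:v+40,u-40:u+40],(400,400),interpolation=2)
t=snap('scene'); u,v=map(int,proj(t,(.587,.3605,.07)))
cv2.imwrite('pics/w10.png',np.hstack([a,cv2.resize(t['pixels'][v-35:v+35,u-35:u+35],(400,400),interpolation=2)]))
```

```text
325 134
```

View pics/w10.png

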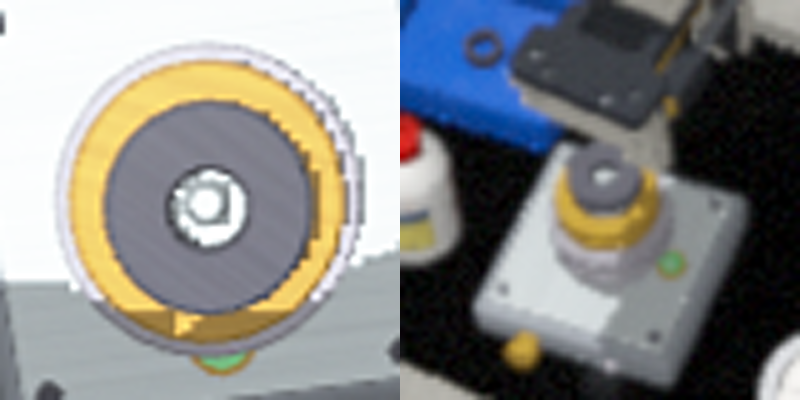

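The stack is complete: the disc is over the pin (pin at about (207,203) in the crop) and all the rings look level. Handing in.

```bash
python3 -c "
from station import ctrl
print(ctrl.sign_off())"
```

```text
the job is handed in; nothing more can be done
None
```

The carrier, steel ring, brass ring and trim disc are stacked on the post in that order; the last pictures show them level and seated. I steered clear of the gauge, setting ring and bottle but did not re-measure them. The job is handed in at about 48 s of the 150 s; the judge returned no verdict.

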